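# Pack the day tray at a shared desk

### The arm

A 6-joint arm with a two-finger parallel gripper is mounted at the origin on the work surface. World frame = base frame: x ahead of the robot, y to its left, z up, the work surface at z = 0. Lengths are in m, angles in rad, forces in N, time in s.
With the tool pointing down it reaches from about 0.35 to 0.725 m from the base axis. Payload 4.3 kg.
Tool frame: the origin (TCP) lies on the centre line of the jaws, within the pads' length; the fingertips stand ctrl.tips_ahead ahead of it and the grasp point (between the pads) lies 3 mm ahead of it (ctrl.tips_ahead is the distance from the TCP to the fingertips, in m); z points along the fingers, y is the line along which they close (so a half turn about z gives the same grasp; the last joint's range is limited). The gripper opens to 85 mm and grips with 20 to 120 N. Pads are 22 mm wide; open, the fingers measure 114 mm over their backs; the gripper's body (76 mm by 85 mm) begins 54 mm behind the grasp point. The pads swing forward as they close: fully open they stand 13 mm farther back than shut.
Start: joints at [1.177, 0.377, 0.081, 1.274, 0, 1.46], TCP at [0.161, 0.552, 0.221] pointing down, gripper open.
Joint ranges: [-2.72, 2.72], [-0.84, 1.66], [-1.02, 1.22], [-1.77, 2.12], [-1.37, 1.28], [-3.14, 3.14]. Speed limits (rad/s): [2.57, 2.57, 3.14, 3.14, 3.14, 3.14].

### API

Orientations are given as a 3x3 rotation matrix whose columns are the frame's x, y, z axes.
In Python, from station import ctrl gives the robot as it stands.
- The arm moves only by the tool jog_arm, never from a script. Its argument "steps" is a list of rows, each a list of 7 numbers: the finger opening in mm, from 0 to 85.4, then the shift along the world's x, y, z each as a share of 40 mm, from -1 to 1, then the turn, a rotation vector about the world's x, y, z each as a share of 4 degrees, from -1 to 1. In form: [[jaw, x, y, z, rx, ry, rz], ...]. A call has 1 to 10 rows; each row shifts and turns the commanded pose from where the row before left it; what a row does not reach is not made up. A row lasts 1/12 s, in which the tool goes at most 41.7 mm and 7.16 degrees, less where a joint would pass 70% of its speed; a pose out of reach is approached as far as the arm can. A call with a number of a shift or a turn outside -1 to 1 is refused whole. A call with a gripper value outside its range is refused whole. The fingers move at their own pace and stop on an object; "newtons" is the grip in N (left out, the last holds). Time passes only in rows, so rows that do not move let the fingers close. It gives the time, the measured TCP pose, the force, the opening and the grip force at its end, in the units of the state.
- ctrl.observe(): the state, without advancing time (a new reading comes with each control period).
- ctrl.capture(name): name is "scene" or "top" or "wrist"; returns a dict with "pixels" (480x640x3 uint8, blue, green, red), "mtx" (3x3 intrinsics, pixels), "R" (3x3) and "t" (3): a world point X has camera coordinates R X + t; the wrist camera has in their place "hand_eye" (4x4, takes a point from camera to tool coordinates, whose origin is the TCP and whose axes are the flange's). Camera axes: x right, y down, z forward; pixel columns grow to the right and rows downward; lengths in m; the calibration is good to about 2 mm. A picture is of the moment at which its call begins: read the wrist's pose just before it. There is no depth.
- ctrl.close_job(): hands the job in; it is judged then, once.
The state is a dict: "t": time; "q": joint angles; "dq": joint speeds; "tau": joint torques, N m; "ee_pos": TCP position; "eef_rot": TCP orientation; "force": force on the tool from outside, world axes, zero at the start; "wrist_torque": the same for the moment, N m; "opening": finger opening in m; "grip_force": force on a finger pad.
Only numpy, scipy, OpenCV 4.12 (cv2) and the standard library are available. Lean on these libraries where they do the work, as an engineer would, in place of code of your own. Each camera call takes 0.05 s, during which the arm holds its last target. There are 200 camera calls.

### The job

Pack my things into the light-wood day tray, each lying wholly inside its own bay, flat on the lining and the right way up: the white mouse in the black-lined bay, the yellow sticky notes in the cork-lined bay, the blue stapler in the blue-lined bay and the round black-lidded paper-clip pot in the red-lined bay. Set each thing down gently rather than dropping it. The green notes and the red stapler belong to my desk-mate: leave them where they are.

Things in the scene. Friction and masses are not known exactly. Their poses are not given: they have to be found in the camera images.
- mouse: White wireless computer mouse with a black wheel: 94 mm long (x), 58 mm wide (y), 36 mm tall; its long sides are flat and upright from about 7 to 20 mm above the desk and rounded in above (top part 50 mm wide, 72 mm long); 60 to 120 g. Origin: centre of its underside; x points to the palm end, z up. Lies at any yaw on the desk.
- notes_yellow: Yellow sticky-note cube (to be packed): a plain solid block 51 x 51 mm, 34 mm tall with thin white lines round its sides; 50 to 100 g. Origin: centre of its underside; x and y square to its sides, z up. Stands at any yaw on the desk.
- stapler_blue: Blue mini stapler (to be packed): black foot, steel strip, coloured arm and heel; 64 mm long (x), 26 mm wide (y; flat parallel sides, heel 27 mm), 36 mm tall; 75 to 155 g. Origin: centre of its underside; x points to the heel, z up. Stands on its foot at any yaw on the desk.
- clip_pot: Closed round paper-clip pot, amber with a black lid: 48 mm diameter, 44 mm tall, straight sides; 63 to 126 g. Origin: centre of its underside, z up. Stands upright on the desk.
- notes_green: Green sticky-note cube (not to be packed, left where it is): a plain solid block 51 x 51 mm, 34 mm tall with thin white lines round its sides; 50 to 100 g. Origin: centre of its underside; x and y square to its sides, z up. Stands at any yaw on the desk.
- stapler_red: Red mini stapler (not to be packed, left where it is): black foot, steel strip, coloured arm and heel; 64 mm long (x), 26 mm wide (y; flat parallel sides, heel 27 mm), 36 mm tall; 75 to 155 g. Origin: centre of its underside; x points to the heel, z up. Stands on its foot at any yaw on the desk.
- bay_black: Bay with black floor and thin white walls, a fixed open box; four such, 2 by 2 (pitch 128 mm in x, 98 mm in y), fill a fixed wooden tray (264 x 204 mm, rim 14 mm). Outside 126 (x) x 96 (y) mm, walls 3 mm, inside 120 x 90. Origin: centre of its underside, 3 mm over the desk; lining 4 mm, wall tops 14 mm above it. x along the long side, within 0.2 rad of straight ahead; z up.
- bay_cork: Bay with brown cork floor and thin white walls, a fixed open box; four such, 2 by 2 (pitch 128 mm in x, 98 mm in y), fill a fixed wooden tray (264 x 204 mm, rim 14 mm). Outside 126 (x) x 96 (y) mm, walls 3 mm, inside 120 x 90. Origin: centre of its underside, 3 mm over the desk; lining 4 mm, wall tops 14 mm above it. x along the long side, within 0.2 rad of straight ahead; z up.
- bay_red: Bay with red floor and thin white walls, a fixed open box; four such, 2 by 2 (pitch 128 mm in x, 98 mm in y), fill a fixed wooden tray (264 x 204 mm, rim 14 mm). Outside 126 (x) x 96 (y) mm, walls 3 mm, inside 120 x 90. Origin: centre of its underside, 3 mm over the desk; lining 4 mm, wall tops 14 mm above it. x along the long side, within 0.2 rad of straight ahead; z up.
- bay_blue: Bay with blue floor and thin white walls, a fixed open box; four such, 2 by 2 (pitch 128 mm in x, 98 mm in y), fill a fixed wooden tray (264 x 204 mm, rim 14 mm). Outside 126 (x) x 96 (y) mm, walls 3 mm, inside 120 x 90. Origin: centre of its underside, 3 mm over the desk; lining 4 mm, wall tops 14 mm above it. x along the long side, within 0.2 rad of straight ahead; z up.

How it is judged:
By the outcome, as a careful person would: the job done as asked, in the order asked, and still so for the second after the job is handed in, with the robot touching nothing.
It also fails if it takes over 93 s, if anything falls off the work surface, if the arm or the gripper's body presses on something with over 40 N, if the wrist force passes 120 N, or if a joint passes its speed limit or range.

## Working session

There is one attempt and no reset: what is moved stays moved. The work goes in short steps, Python scripts to look and compute and a tool call to move; the robot and the scene stay as the last step left them, time stands still between calls to the robot, and variables do not carry over. Pictures are saved under pics/ and viewed, at most 16 in all, crops included, and the job is handed in when it is done.

Besides the shell and the picture viewer there is one more tool, called after ">>>" by a JSON object that holds its "method" and its "body", one argument or row to a line. jog_arm: Moves the arm, as the interface text tells. Its arguments: {"type":"object","properties":{"steps":{"type":"array"},"newtons":{"type":"number"}},"required":["steps"]}

```bash
ls; mkdir -p pics
python3 - <<'E'
from station import ctrl
import cv2,numpy as np,pickle
s=ctrl.observe();print({k:np.round(v,3) for k,v in s.items()},ctrl.tips_ahead)
d={}
for n in("top","scene"):
    c=ctrl.capture(n);d[n]=c;cv2.imwrite(f"pics/{n}0.png",c["pixels"]);print(n,c["mtx"],c["R"],c["t"])
pickle.dump(d,open("caps0.pkl","wb"))
E
```

```text
pics
{'t': np.float64(0.0), 'q': array([ 1.177,  0.378,  0.08 ,  1.274, -0.   ,  1.461]), 'dq': array([ 0.001,  0.001,  0.   , -0.   , -0.001, -0.002]), 'tau': array([-0.0000e+00, -4.6360e+01,  2.6988e+01,  2.1000e-02, -0.0000e+00,
       -0.0000e+00]), 'ee_pos': array([0.161, 0.551, 0.22 ]), 'eef_rot': array([[-0.96 ,  0.28 , -0.001],
       [ 0.28 ,  0.96 , -0.002],
       [ 0.   , -0.002, -1.   ]]), 'force': array([-0.89 ,  0.476,  0.21 ]), 'wrist_torque': array([-0.029, -0.044, -0.057]), 'grip_force': np.float64(0.0), 'opening': np.float64(0.086)} 0.022
top [[577.23734231   0.         316.00245046]
 [  0.         577.23734231 233.03694986]
 [  0.           0.           1.        ]] [[-0.01389516 -0.99987617 -0.00738691]
 [-0.99197273  0.01471318 -0.12559309]
 [ 0.12568622  0.00558248 -0.99205434]] [0.03574353 0.46765    1.08422292]
scene [[613.50873534   0.         315.71171203]
 [  0.         613.50873534 239.77540089]
 [  0.           0.           1.        ]] [[-0.22961964  0.9732753  -0.00316466]
 [ 0.71985349  0.16764101 -0.67357809]
 [-0.65504639 -0.15694485 -0.73910929]] [ 0.0948568  -0.3307289   1.38715737]
```

View pics/top0.png

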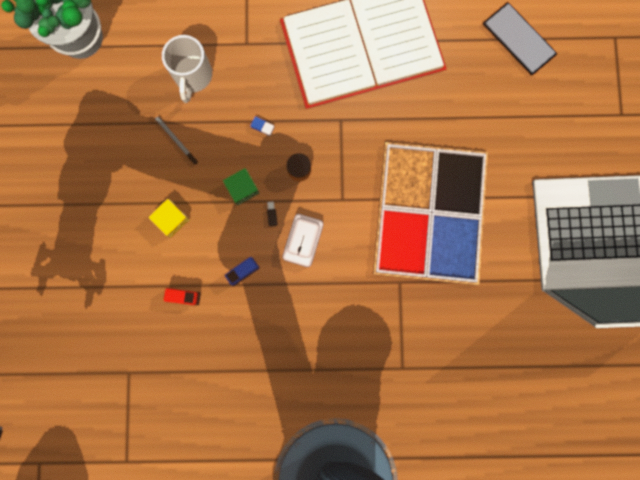

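View pics/scene0.png

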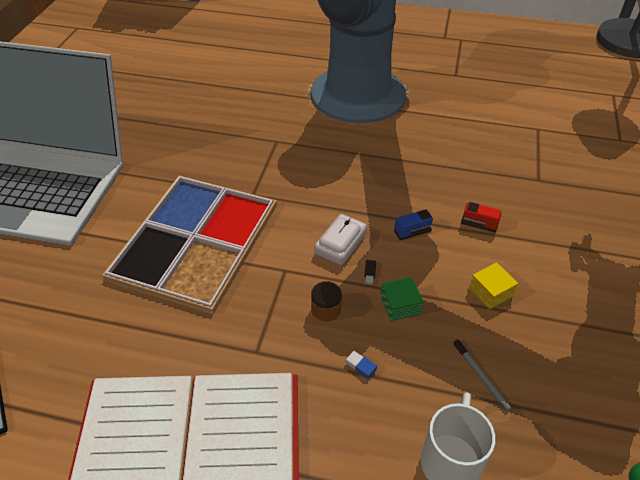

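Top view: tray centred near (432,213), with cork (409,178), black (459,183), red (404,243) and blue (454,248). The mouse is at (303,240), the yellow notes at (168,217), the blue stapler at (242,271) and the pot at (298,166). The scene view agrees. USB stick at (271,213) is close to the mouse.

```bash
cat > h.py <<'E'
import cv2,numpy as np
from scipy.optimize import minimize
def proj(c,P):
    q=np.atleast_2d(P)@c["R"].T+c["t"]; return (q/q[:,2:])[:,:2]*[c["mtx"][0,0],c["mtx"][1,1]]+c["mtx"][:2,2]
def ray(c,uv,z):
    d=c["R"].T@np.linalg.inv(c["mtx"])@[uv[0],uv[1],1.]; o=-c["R"].T@c["t"]; return o+d*(z-o[2])/d[2]
def box(l,w,h,z0=0): return np.array([[a*l/2,b*w/2,z] for a in(-1,1) for b in(-1,1) for z in(z0,h)])
def cyl(d,h): 
    t=np.linspace(0,2*np.pi,40); return np.array([[d/2*np.cos(a),d/2*np.sin(a),z] for a in t for z in(0,h)])
def world(M,p):
    c,s=np.cos(p[2]),np.sin(p[2]); return M@np.array([[c,s,0],[-s,c,0],[0,0,1]])+[p[0],p[1],p[3] if len(p)>3 else 0]
def masks(c):
    h=cv2.cvtColor(c["pixels"],cv2.COLOR_BGR2HSV).astype(int);H,S,V=h[...,0],h[...,1],h[...,2]
    return dict(yellow=(abs(H-29)<6)&(S>150)&(V>60),blue=(abs(H-117)<13)&(S>90)&(V>30),green=(abs(H-65)<18)&(S>80),red=((H<4)|(H>176))&(S>180)&(V>80),
      white=(S<60)&(V>90),dark=(V<45))
def comp(m,near,k=3):
    m=cv2.morphologyEx(m.astype(np.uint8),cv2.MORPH_CLOSE,np.ones((k,k)))
    n,l,st,ce=cv2.connectedComponentsWithStats(m)
    i=[j for j in range(1,n) if st[j,4]>40]; i=min(i,key=lambda j:np.hypot(*(ce[j]-near))); return (l==i),ce[i],st[i,4]
S=8
def fit(views,M,p0,sym):
    """views: list of (cam,mask). maximise IoU of projected hull"""
    def cost(p):
        J=0
        for c,m in views:
            hull=cv2.convexHull(np.float32(proj(c,world(M,p))))
            im=np.zeros(m.shape,np.uint8);cv2.fillConvexPoly(im,np.int32(np.round(hull*16)),1,cv2.LINE_8,4)
            im=im>0;J+=1-(im&m).sum()/(im|m).sum()
        return J
    best=None
    for y in np.linspace(0,sym,9)[:-1]:
        a=np.array([p0[0],p0[1],y])
        r=minimize(cost,a,method="Nelder-Mead",options=dict(initial_simplex=a+np.vstack([np.zeros(3),np.diag([.008,.008,.25])]),xatol=1e-4,fatol=1e-4))
        if best is None or r.fun<best.fun:best=r
    return best.x,best.fun
E
cat > m.py <<'E'
from h import *;import pickle
d=pickle.load(open("caps0.pkl","rb"));T,Sc=d["top"],d["scene"];mt,ms=masks(T),masks(Sc)
import json
for n,k,a,b,M,sym in [("yellow","yellow",(168,217),(493,285),box(.051,.051,.034),np.pi/2),("green","green",(240,185),(402,298),box(.051,.051,.034),np.pi/2),
   ("blue","blue",(242,271),(413,222),box(.064,.026,.036),np.pi),("red","red",(180,297),(481,216),box(.064,.026,.036),np.pi),
   ("mouse","white",(303,240),(341,240),np.vstack([box(.094,.058,.02),box(.072,.05,.036)]),np.pi),("pot","dark",(298,166),(327,295),None,0)]:
    A,ca,na=comp(mt[k],a);B,cb,nb=comp(ms[k],b)
    if n=="pot": print(n,ca,na,cb,nb,ray(T,ca,.044),ray(Sc,cb,.038));continue
    p0=ray(T,ca,.025)
    for v in ([(T,A)],[(Sc,B)],[(T,A),(Sc,B)]): print(n,na,nb,*[np.round(x,4) for x in fit(v,M,p0,sym)])
for n,k,a,b in [("cork",None,(409,178),0),("black","dark",(459,183),(150,255)),("red","red",(404,243),(236,221)),("blue","blue",(454,248),(187,206))]:
    if k:
        A,ca,na=comp(mt[k],a);B,cb,nb=comp(ms[k],b);print(n,na,nb,ray(T,ca,.007),ray(Sc,cb,.007), cv2.minAreaRect(np.argwhere(A)[:,::-1].astype(np.float32)))
# tray corners: outer rim quad by hand
for uv in [(387,142),(487,151),(478,283),(375,275)]: print(ray(T,uv,.014))
for uv in [(180,177),(275,201),(211,312),(104,277)]: print(ray(Sc,uv,.014))
E
python3 m.py
```

```text
yellow 689 869 [0.5074 0.3219 0.8316] 0.1951
yellow 689 869 [0.4906 0.3194 1.0064] 0.3867
yellow 689 869 [0.5033 0.3173 0.8411] 0.6051
green 628 1358 [0.5672 0.1781 0.5881] 0.216
green 628 1358 [0.564  0.175  0.4583] 0.0596
green 628 1358 [0.5642 0.1744 0.4676] 0.2894
blue 293 554 [0.397  0.1715 2.3492] 0.4796
blue 293 554 [0.393  0.1731 2.4263] 0.3998
blue 293 554 [ 0.3975  0.1736 -0.7981] 0.9019
red 226 478 [0.352  0.2912 1.5573] 0.576
red 226 478 [0.3414 0.2897 1.4314] 0.5
red 226 478 [0.35   0.2924 1.4322] 1.1059
mouse 1322 1541 [0.4569 0.0556 2.8823] 0.1354
mouse 1322 1541 [0.4529 0.0539 2.9632] 0.1661
mouse 1322 1541 [0.4569 0.0546 2.8844] 0.3236
pot [476.07142857 189.42857143] 42 [326.11272142 294.69404187] 621 [ 0.54607628 -0.27935654  0.044     ] [0.5997899 0.0608308 0.038    ]
black 42 2344 [ 0.55347066 -0.28960773  0.007     ] [ 0.56442925 -0.25712848  0.007     ] ((476.0, 190.0), (12.0, 4.0), 90.0)
red 2516 2013 [ 0.45103111 -0.14244324  0.007     ] [ 0.44815255 -0.14374798  0.007     ] ((403.60882568359375, 241.77633666992188), (43.62797546386719, 58.192771911621094), 5.079607963562012)
blue 2467 1860 [ 0.43979042 -0.24064095  0.007     ] [ 0.43651885 -0.24189916  0.007     ] ((453.8912048339844, 246.91470336914062), (43.18012619018555, 57.982547760009766), 4.398705959320068)
[ 0.65103248 -0.11505174  0.014     ]
[ 0.62944821 -0.31313288  0.014     ]
[ 0.36817946 -0.28243672  0.014     ]
[ 0.38645091 -0.08405185  0.014     ]
[ 0.36979698 -0.27795252  0.014     ]
[ 0.39220548 -0.08211932  0.014     ]
[ 0.65627963 -0.11171235  0.014     ]
[ 0.62961281 -0.30794155  0.014     ]
```

>>> {"method": "jog_arm", "body": {
  "steps": [
    [70,0.5,-0.85,0,0,0,0],
    [70,0.5,-0.85,0,0,0,0],
    [70,0.5,-0.85,0,0,0,0],
    [70,0.5,-0.85,0,0,0,0],
    [70,0.5,-0.85,0,0,0,0],
    [70,0.5,-0.85,0,0,0,0],
    [70,0.5,-0.85,0,0,0,0],
    [70,0.5,-0.85,0,0,0,0],
    [70,0.5,-0.85,0,0,0,0],
    [70,0.5,-0.85,0,0,0,0]
  ]
}}

```text
t: 0.93
ee_pos: [0.3612, 0.2102, 0.2211]
eef_rot: [[-0.96, 0.28, -0.0], [0.28, 0.96, -0.0], [0.0, -0.0, -1.0]]
force: [0.6, 0.4, 0.4]
opening: 0.0703
grip_force: 0.0
```

>>> {"method": "jog_arm", "body": {
  "steps": [
    [70,0.4,-0.75,-0.3,0,0,0],
    [70,0.4,-0.8,-0.3,0,0,0],
    [70,0.4,-0.8,-0.3,0,0,0],
    [70,0.4,-0.8,-0.3,0,0,0],
    [70,0.4,-0.8,-0.3,0,0,0],
    [70,0,0,0,0,0,0],
    [70,0,0,0,0,0,0]
  ]
}}

```text
t: 1.52
ee_pos: [0.4406, 0.0526, 0.1603]
eef_rot: [[-0.959, 0.284, -0.002], [0.284, 0.959, 0.0], [0.002, -0.0, -1.0]]
force: [-0.5, 0.4, 0.8]
opening: 0.0696
grip_force: 0.0
```

```bash
cat >> h.py <<'E'
from station import ctrl
import pickle
def wrist(name):
    s=ctrl.observe();c=ctrl.capture("wrist");cv2.imwrite(f"pics/{name}.png",c["pixels"])
    T=np.eye(4);T[:3,:3]=s["eef_rot"];T[:3,3]=s["ee_pos"];X=np.linalg.inv(T@c["hand_eye"]);c["R"]=X[:3,:3];c["t"]=X[:3,3]
    pickle.dump(c,open("w.pkl","wb"));return s,c
def show(s): 
    R=s["eef_rot"];print("t",round(float(s["t"]),2),"p",np.round(s["ee_pos"],4),"closeyaw",round(float(np.arctan2(R[1,1],R[0,1])),3),"z",np.round(R[:,2],3),"F",np.round(s["force"],1),"open",round(float(s["opening"]),4),"grip",s["grip_force"],"tips",ctrl.tips_ahead)
E
python3 -c "
from h import *
s,c=wrist('w1');show(s);print(proj(c,[[.456,.0555,.036],[.5,.115,.0]]), c['hand_eye'])"
```

```text
t 1.52 p [0.4406 0.0526 0.1603] closeyaw 1.283 z [-0.002  0.    -1.   ] F [-0.5  0.4  0.8] open 0.0696 grip 0.0 tips 0.022
[[332.13933984 246.82577724]
 [408.39938427 261.84712948]] [[ 3.10943200e-04 -9.57318378e-01 -2.89035336e-01  7.27266812e-02]
 [ 9.99999934e-01  2.43591143e-04  2.68994452e-04 -3.03379885e-04]
 [-1.87106885e-04 -2.89035401e-01  9.57318391e-01 -1.52879660e-01]
 [ 0.00000000e+00  0.00000000e+00  0.00000000e+00  1.00000000e+00]]
```

View pics/w1.png

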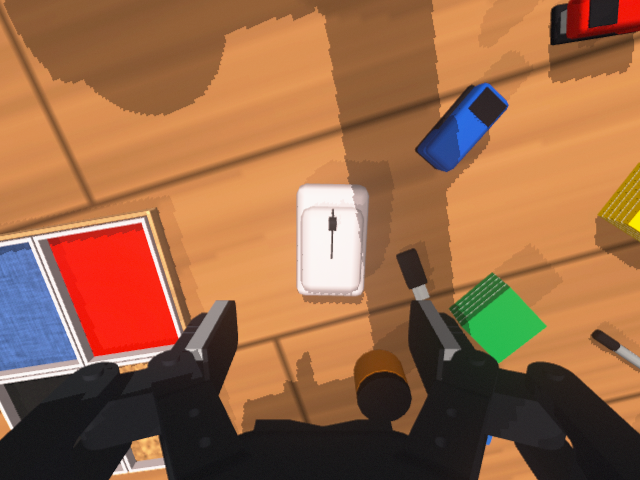

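The wrist view shows the mouse at (332,240), the USB stick at (412,270), the blue stapler at (462,127), the green notes at (498,318) and the pot at (382,385).

```bash
cat > f.py <<'E'
from h import *
MM=dict(mouse=("white",np.vstack([box(.094,.058,.02,.002),box(.072,.05,.036)]),np.pi),notes=("yellow",box(.051,.051,.034),np.pi/2),stapler=("blue",box(.064,.026,.036),np.pi))
def wfit(n,c,near):
    k,M,sym=MM[n];A,ca,na=comp(masks(c)[k],near,9);p,f=fit([(c,A)],M,ray(c,ca,.025),sym);print(n,na,np.round(p,4),round(f,3));return p
E
python3 -c "
from f import *
c=pickle.load(open('w.pkl','rb'))
wfit('mouse',c,(332,240));wfit('stapler',c,(462,127))
for uv in [(397,252),(417,248),(428,283),(404,291),(428,300),(418,305)]: print(ray(c,uv,.008))"
```

```text
mouse 7607 [0.4583 0.0538 2.833 ] 0.045
stapler 3046 [0.3989 0.1719 2.0919] 0.328
[0.48504561 0.10642897 0.008     ]
[0.4864005  0.12385172 0.008     ]
[0.52118129 0.12627195 0.008     ]
[0.52268243 0.10405308 0.008     ]
[0.53745185 0.12287151 0.008     ]
[0.53975607 0.11315404 0.008     ]
```

```bash
python3 -c "
from h import *
c=pickle.load(open('w.pkl','rb'));H=c['hand_eye'];K=np.linalg.inv(c['mtx'])
for uv in [(236,303),(217,300),(236,340),(205,357),(411,303),(430,300),(411,340),(447,357)]:
    d=H[:3,:3]@K@[*uv,1.];o=H[:3,3];s=np.sign(d[1])
    for y in(.035,.05): print(uv,y,np.round(o+d*(s*y-o[1])/d[1],4))
"
```

```text
(236, 303) 0.035 [ 0.0067 -0.035  -0.0179]
(236, 303) 0.05 [-0.0218 -0.05    0.0404]
(217, 300) 0.035 [ 0.0196 -0.035  -0.0419]
(217, 300) 0.05 [-0.0034 -0.05    0.0061]
(236, 340) 0.035 [-0.0075 -0.035  -0.0222]
(236, 340) 0.05 [-0.0421 -0.05    0.0343]
(205, 357) 0.035 [ 0.0089 -0.035  -0.0581]
(205, 357) 0.05 [-0.0187 -0.05   -0.0171]
(411, 303) 0.035 [ 0.007   0.035  -0.0184]
(411, 303) 0.05 [-0.0209  0.05    0.0387]
(430, 300) 0.035 [ 0.0196  0.035  -0.0419]
(430, 300) 0.05 [-0.003   0.05    0.0052]
(411, 340) 0.035 [-0.0071  0.035  -0.0227]
(411, 340) 0.05 [-0.041   0.05    0.0326]
(447, 357) 0.035 [ 0.0114  0.035  -0.0618]
(447, 357) 0.05 [-0.0147  0.05   -0.0231]
```

```bash
python3 -c "
import cv2
i=cv2.imread('pics/w1.png')[270:480,120:520];cv2.imwrite('pics/w1c.png',cv2.resize(i,None,fx=2,fy=2,interpolation=cv2.INTER_CUBIC))"
```

```text
(no output)
```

View pics/w1c.png

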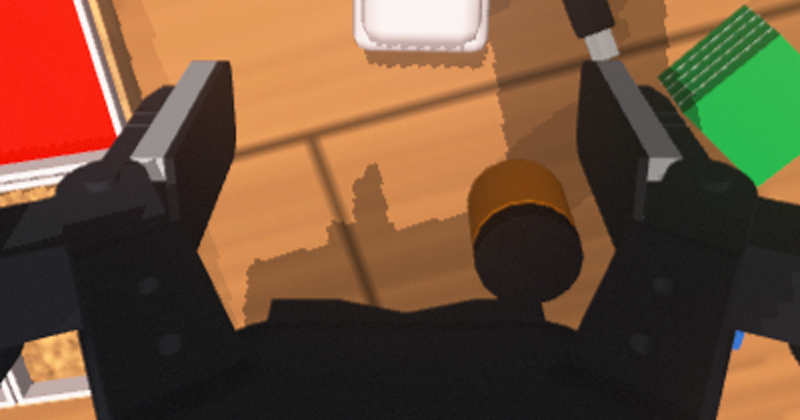

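>>> {"method": "jog_arm", "body": {
  "steps": [
    [66,0.44,0.02,-0.4,0,0,-0.3],
    [66,0,0,-0.7,0,0,0],
    [66,0,0,-0.7,0,0,0],
    [66,0,0,-0.6,0,0,0],
    [66,0,0,-0.4,0,0,0],
    [66,0,0,-0.2,0,0,0],
    [66,0,0,0,0,0,0],
    [66,0,0,0,0,0,0]
  ],
  "newtons": 25
}}

```text
t: 2.23
ee_pos: [0.4585, 0.0557, 0.0419]
eef_rot: [[-0.954, 0.299, 0.0], [0.299, 0.954, 0.0], [-0.0, 0.0, -1.0]]
force: [0.3, 0.3, -0.3]
opening: 0.0659
grip_force: 0.0
```

```bash
python3 -c "
from f import *
s,c=wrist('w2');show(s)
cv2.imwrite('pics/w2c.png',c['pixels'][100:480,120:520])"
```

```text
t 2.23 p [0.4585 0.0557 0.0419] closeyaw 1.268 z [ 0.  0. -1.] F [ 0.3  0.3 -0.3] open 0.0659 grip 0.0 tips 0.022
```

View pics/w2c.png

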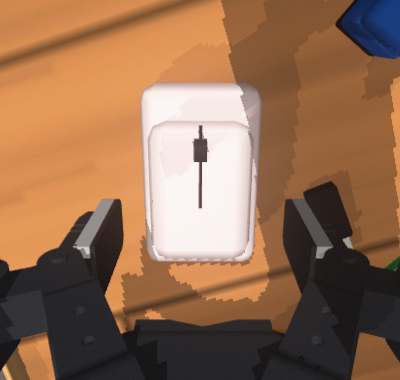

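Fingers straddle the mouse with clear space on both sides: pads are at crop (122,200) and (285,200), mouse sides at 143–258. Next I'll creep down to find the tip height by touch.

>>> {"method": "jog_arm", "body": {
  "steps": [
    [66,0,-0.04,-0.2,0,0,-0.1],
    [66,0,0,0,0,0,0],
    [66,0,0,-0.1,0,0,0],
    [66,0,0,0,0,0,0]
  ]
}}

```text
t: 2.62
ee_pos: [0.4585, 0.0531, 0.0291]
eef_rot: [[-0.952, 0.307, -0.0], [0.307, 0.952, 0.0], [0.0, 0.0, -1.0]]
force: [0.5, 0.2, 0.5]
opening: 0.0661
grip_force: 0.0
```

>>> {"method": "jog_arm", "body": {
  "steps": [
    [66,0,0,-0.05,0,0,0],
    [66,0,0,0,0,0,0],
    [66,0,0,-0.05,0,0,0],
    [66,0,0,0,0,0,0]
  ]
}}

```text
t: 2.95
ee_pos: [0.4585, 0.0532, 0.0251]
eef_rot: [[-0.952, 0.307, -0.0], [0.307, 0.952, 0.0], [0.0, 0.0, -1.0]]
force: [0.6, -0.6, 0.1]
opening: 0.0659
grip_force: 0.0
```

>>> {"method": "jog_arm", "body": {
  "steps": [
    [66,0,0,-0.05,0,0,0],
    [66,0,0,0,0,0,0],
    [66,0,0,-0.05,0,0,0],
    [66,0,0,0,0,0,0]
  ]
}}

```text
t: 3.28
ee_pos: [0.4585, 0.0532, 0.0211]
eef_rot: [[-0.952, 0.307, -0.0], [0.307, 0.952, 0.0], [0.0, -0.0, -1.0]]
force: [-0.1, 0.1, -0.4]
opening: 0.0659
grip_force: 0.0
```

>>> {"method": "jog_arm", "body": {
  "steps": [
    [66,0,0,-0.05,0,0,0],
    [66,0,0,0,0,0,0],
    [66,0,0,-0.05,0,0,0],
    [66,0,0,0,0,0,0]
  ]
}}

```text
t: 3.62
ee_pos: [0.4584, 0.0532, 0.017]
eef_rot: [[-0.952, 0.307, -0.0], [0.307, 0.952, 0.0], [0.0, -0.0, -1.0]]
force: [-0.2, 0.4, -0.1]
opening: 0.0662
grip_force: 0.0
```

>>> {"method": "jog_arm", "body": {
  "steps": [
    [66,0,0,-0.05,0,0,0],
    [66,0,0,0,0,0,0],
    [66,0,0,-0.05,0,0,0],
    [66,0,0,0,0,0,0]
  ]
}}

```text
t: 3.95
ee_pos: [0.4584, 0.0532, 0.013]
eef_rot: [[-0.952, 0.307, -0.0], [0.307, 0.952, 0.0], [0.0, 0.0, -1.0]]
force: [0.0, 0.2, 0.1]
opening: 0.066
grip_force: 0.0
```

>>> {"method": "jog_arm", "body": {
  "steps": [
    [66,0,0,-0.05,0,0,0],
    [66,0,0,0,0,0,0],
    [66,0,0,0,0,0,0]
  ]
}}

```text
t: 4.2
ee_pos: [0.4585, 0.0532, 0.0112]
eef_rot: [[-0.952, 0.307, -0.0], [0.307, 0.952, 0.0], [0.0, -0.0, -1.0]]
force: [-0.2, 0.0, -0.4]
opening: 0.0659
grip_force: 0.0
```

>>> {"method": "jog_arm", "body": {
  "steps": [
    [66,0,0,-0.05,0,0,0],
    [66,0,0,0,0,0,0],
    [66,0,0,0,0,0,0]
  ]
}}

```text
t: 4.45
ee_pos: [0.4585, 0.0533, 0.0092]
eef_rot: [[-0.952, 0.307, -0.0], [0.307, 0.952, 0.0], [0.0, 0.0, -1.0]]
force: [-0.5, -0.5, 0.3]
opening: 0.0661
grip_force: 0.0
```

```bash
python3 -c "
from f import *
s,c=wrist('w3');show(s)
cv2.imwrite('pics/w3c.png',c['pixels'][100:480,120:520])"
```

```text
t 4.45 p [0.4585 0.0533 0.0092] closeyaw 1.259 z [-0.  0. -1.] F [-0.5 -0.5  0.3] open 0.0661 grip 0.0 tips 0.022
```

View pics/w3c.png

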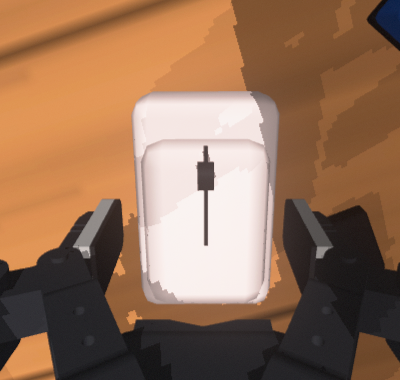

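>>> {"method": "jog_arm", "body": {
  "steps": [
    [50,0,0,0,0,0,0],
    [50,0,0,0,0,0,0],
    [50,0,0,0,0,0,0],
    [50,0,0,0,0,0,0],
    [50,0,0,0,0,0,0]
  ],
  "newtons": 25
}}

```text
t: 4.92
ee_pos: [0.4587, 0.0533, 0.0097]
eef_rot: [[-0.952, 0.307, 0.0], [0.307, 0.952, 0.0], [-0.0, 0.0, -1.0]]
force: [-1.1, 1.0, 5.6]
opening: 0.057
grip_force: 26.3
```

```bash
python3 -c "
from f import *
s,c=wrist('w4');show(s);print(c['mtx'])"
```

```text
t 4.92 p [0.4587 0.0533 0.0097] closeyaw 1.259 z [ 0.  0. -1.] F [-1.1  1.   5.6] open 0.057 grip 26.29864364862442 tips 0.022
[[369.97015351   0.         322.6889942 ]
 [  0.         369.97015351 242.75087005]
 [  0.           0.           1.        ]]
```

>>> {"method": "jog_arm", "body": {
  "steps": [
    [66,0,0,0.05,0,0,0],
    [66,0,0,0,0,0,0],
    [66,0,0,0,0,0,0],
    [66,0,0,-0.1,0,0,0],
    [66,0,0,0,0,0,0],
    [66,0,0,0,0,0,0]
  ]
}}

```text
t: 5.47
ee_pos: [0.4581, 0.0532, 0.0068]
eef_rot: [[-0.952, 0.307, -0.001], [0.307, 0.952, 0.0], [0.001, -0.0, -1.0]]
force: [-0.2, 0.5, 0.1]
opening: 0.0662
grip_force: 0.0
```

>>> {"method": "jog_arm", "body": {
  "steps": [
    [66,0,0,-0.05,0,0,0],
    [66,0,0,0,0,0,0],
    [66,0,0,0,0,0,0]
  ]
}}

```text
t: 5.72
ee_pos: [0.4585, 0.0532, 0.0052]
eef_rot: [[-0.952, 0.307, -0.0], [0.307, 0.952, 0.0], [0.0, 0.0, -1.0]]
force: [0.6, 0.4, -0.1]
opening: 0.0659
grip_force: 0.0
```

>>> {"method": "jog_arm", "body": {
  "steps": [
    [66,0,0,-0.05,0,0,0],
    [66,0,0,0,0,0,0],
    [66,0,0,0,0,0,0]
  ]
}}

```text
t: 5.97
ee_pos: [0.4585, 0.0532, 0.0032]
eef_rot: [[-0.952, 0.307, -0.0], [0.307, 0.952, 0.0], [0.0, 0.0, -1.0]]
force: [-0.1, 0.3, -0.1]
opening: 0.0659
grip_force: 0.0
```

>>> {"method": "jog_arm", "body": {
  "steps": [
    [66,0,0,-0.05,0,0,0],
    [66,0,0,0,0,0,0],
    [50,0,0,0,0,0,0],
    [50,0,0,0,0,0,0],
    [50,0,0,0,0,0,0],
    [50,0,0,0,0,0,0],
    [50,0,0,0,0,0,0]
  ],
  "newtons": 25
}}

```text
t: 6.55
ee_pos: [0.4586, 0.0532, 0.0014]
eef_rot: [[-0.952, 0.307, 0.0], [0.307, 0.952, 0.0], [-0.0, 0.0, -1.0]]
force: [-0.8, -0.2, 0.6]
opening: 0.0573
grip_force: 27.1
```

```bash
python3 -c "
from f import *
s,c=wrist('w5');show(s)
cv2.imwrite('pics/w5c.png',cv2.resize(c['pixels'][260:420,180:460],None,fx=2.5,fy=2.5))"
```

```text
t 6.55 p [0.4586 0.0532 0.0014] closeyaw 1.259 z [ 0.  0. -1.] F [-0.8 -0.2  0.6] open 0.0573 grip 27.127587497234344 tips 0.022
```

View pics/w5c.png

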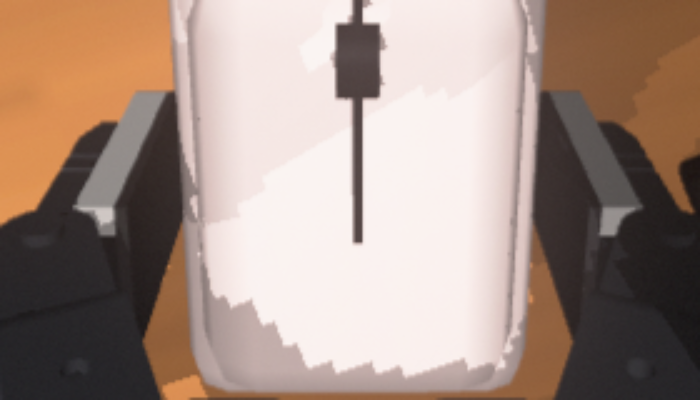

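The pads hold the upright sides of the mouse (crop x 180 and 540), centred near its middle. I'll regrip 3 mm higher so the fingertips clear the bay walls, then lift.

>>> {"method": "jog_arm", "body": {
  "steps": [
    [64,0,0,0,0,0,0],
    [64,0,0,0.08,0,0,0],
    [50,0,0,0,0,0,0],
    [50,0,0,0,0,0,0],
    [50,0,0,0,0,0,0],
    [50,0,0,0,0,0,0]
  ],
  "newtons": 30
}}

```text
t: 7.1
ee_pos: [0.4588, 0.0532, 0.0052]
eef_rot: [[-0.952, 0.307, 0.001], [0.307, 0.952, -0.0], [-0.001, 0.0, -1.0]]
force: [-2.6, 0.7, 5.6]
opening: 0.0572
grip_force: 31.5
```

>>> {"method": "jog_arm", "body": {
  "steps": [
    [50,0,0,0.3,0,0,0],
    [50,0,0,0.7,0,0,0],
    [50,0,0,0.7,0,0,0],
    [50,0,0,0.5,0,0,0],
    [50,0,0,0,0,0,0]
  ]
}}

```text
t: 7.52
ee_pos: [0.462, 0.0532, 0.0967]
eef_rot: [[-0.952, 0.307, 0.008], [0.307, 0.952, -0.0], [-0.007, 0.002, -1.0]]
force: [1.1, 0.6, -1.0]
opening: 0.0566
grip_force: 33.2
```

>>> {"method": "jog_arm", "body": {
  "steps": [
    [50,0.15,-0.4,0,0,0,0.2],
    [50,0.3,-0.85,0,0,0,0.35],
    [50,0.3,-0.9,0,0,0,0.35],
    [50,0.3,-0.9,0,0,0,0.35],
    [50,0.3,-0.9,0,0,0,0.35],
    [50,0.3,-0.9,0,0,0,0.35],
    [50,0.3,-0.9,0,0,0,0.35],
    [50,0.3,-0.9,0,0,0,0.35],
    [50,0.4,-1.0,0,0,0,0.17],
    [50,0,0,0,0,0,0]
  ]
}}

```text
t: 8.35
ee_pos: [0.5664, -0.259, 0.0911]
eef_rot: [[-0.993, 0.12, 0.002], [0.12, 0.993, -0.004], [-0.003, -0.004, -1.0]]
force: [1.2, 0.2, -1.3]
opening: 0.057
grip_force: 33.2
```

>>> {"method": "jog_arm", "body": {
  "steps": [
    [50,0,-0.1,0,0,0,0],
    [50,0,0,0,0,0,0]
  ]
}}

```text
t: 8.52
ee_pos: [0.5632, -0.2557, 0.0912]
eef_rot: [[-0.993, 0.116, -0.002], [0.116, 0.993, 0.001], [0.002, 0.001, -1.0]]
force: [0.2, 0.2, -0.8]
opening: 0.0568
grip_force: 33.2
```

```bash
python3 -c "
from f import *
s,c=wrist('w6');show(s)
b=np.array([.565,-.256]);a=-.115;x=np.array([np.cos(a),np.sin(a)]);y=np.array([-x[1],x[0]])
im=c['pixels'].copy()
for dx,dy in[(0,0),(-128,0),(0,98),(-128,98)]:
    o=b+dx/1e3*x+dy/1e3*y
    q=proj(c,[[*(o+i*.06*x+j*.045*y),.017] for i,j in((1,1),(1,-1),(-1,-1),(-1,1))])
    cv2.polylines(im,[np.int32(q)],True,(0,255,0),1)
cv2.imwrite('pics/w6o.png',im)"
```

```text
t 8.52 p [ 0.5632 -0.2557  0.0912] closeyaw 1.455 z [-0.002  0.001 -1.   ] F [ 0.2  0.2 -0.8] open 0.0568 grip 33.201783299446106 tips 0.022
```

View pics/w6o.png

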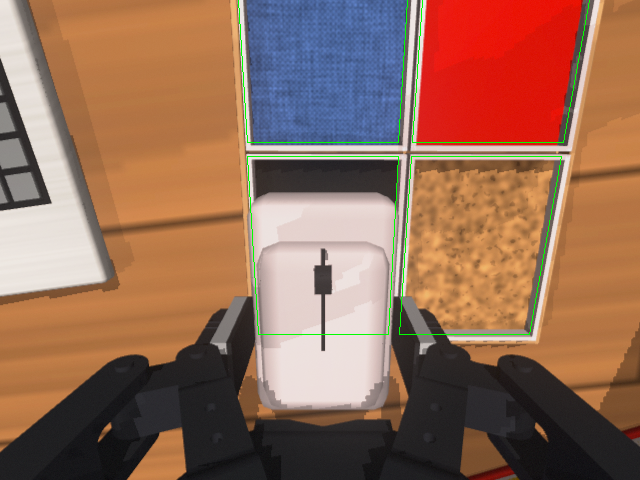

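Overlay matches the bay walls apart from about 4 px (roughly 2.5 mm in +y), so I'm correcting for that. The mouse is held square over the black bay; lowering now.

>>> {"method": "jog_arm", "body": {
  "steps": [
    [50,0.05,0.05,-0.3,0,0,0],
    [50,0,0,-0.6,0,0,0],
    [50,0,0,-0.5,0,0,0],
    [50,0,0,-0.25,0,0,0],
    [50,0,0,-0.1,0,0,0],
    [50,0,0,0,0,0,0],
    [50,0,0,0,0,0,0]
  ]
}}

```text
t: 9.15
ee_pos: [0.5664, -0.2531, 0.0233]
eef_rot: [[-0.993, 0.114, 0.001], [0.114, 0.993, -0.0], [-0.001, -0.0, -1.0]]
force: [-0.2, 0.1, -0.1]
opening: 0.0568
grip_force: 33.2
```

>>> {"method": "jog_arm", "body": {
  "steps": [
    [50,0,0,-0.1,0,0,0],
    [50,0,0,0,0,0,0],
    [50,0,0,0,0,0,0]
  ]
}}

```text
t: 9.4
ee_pos: [0.5665, -0.2537, 0.0192]
eef_rot: [[-0.993, 0.115, 0.001], [0.115, 0.993, -0.0], [-0.001, -0.0, -1.0]]
force: [-0.5, 0.0, -0.8]
opening: 0.0568
grip_force: 33.2
```

>>> {"method": "jog_arm", "body": {
  "steps": [
    [50,0,0,-0.1,0,0,0],
    [50,0,0,0,0,0,0],
    [50,0,0,-0.03,0,0,0],
    [50,0,0,0,0,0,0]
  ]
}}

```text
t: 9.73
ee_pos: [0.5659, -0.2534, 0.0131]
eef_rot: [[-0.993, 0.115, -0.0], [0.115, 0.993, 0.0], [0.0, 0.0, -1.0]]
force: [0.1, 0.6, -0.5]
opening: 0.0569
grip_force: 33.2
```

>>> {"method": "jog_arm", "body": {
  "steps": [
    [50,0,0,-0.03,0,0,0],
    [50,0,0,0,0,0,0],
    [50,0,0,0,0,0,0]
  ]
}}

```text
t: 9.98
ee_pos: [0.5661, -0.2535, 0.0123]
eef_rot: [[-0.993, 0.115, 0.0], [0.115, 0.993, -0.0], [-0.0, -0.0, -1.0]]
force: [-0.5, 0.1, 1.3]
opening: 0.0572
grip_force: 33.4
```

>>> {"method": "jog_arm", "body": {
  "steps": [
    [50,0,0,-0.03,0,0,0],
    [50,0,0,0,0,0,0],
    [50,0,0,0,0,0,0]
  ]
}}

```text
t: 10.23
ee_pos: [0.5662, -0.2535, 0.0122]
eef_rot: [[-0.993, 0.115, 0.001], [0.115, 0.993, -0.0], [-0.001, -0.0, -1.0]]
force: [-2.7, 1.6, 8.5]
opening: 0.057
grip_force: 34.1
```

>>> {"method": "jog_arm", "body": {
  "steps": [
    [50,0,0,0.03,0,0,0],
    [60,0,0,0,0,0,0],
    [60,0,0,0,0,0,0],
    [61,0,0,0.2,0,0,0],
    [62,0,0,0.4,0,0,0],
    [66,0,0,0.8,0,0,0],
    [66,0,0,1,0,0,0],
    [66,0,0,0.6,0,0,0],
    [66,0,0,0,0,0,0]
  ]
}}

```text
t: 10.98
ee_pos: [0.5699, -0.2556, 0.1395]
eef_rot: [[-0.993, 0.115, 0.01], [0.115, 0.993, -0.006], [-0.011, -0.005, -1.0]]
force: [2.1, -0.4, 1.3]
opening: 0.066
grip_force: 0.0
```

```bash
python3 -c "
from f import *
s,c=wrist('w7');show(s)
cv2.imwrite('pics/w7c.png',c['pixels'][100:480,120:620])"
```

```text
t 10.98 p [ 0.5699 -0.2556  0.1395] closeyaw 1.456 z [ 0.01  -0.006 -1.   ] F [ 2.1 -0.4  1.3] open 0.066 grip 0.0 tips 0.022
```

View pics/w7c.png

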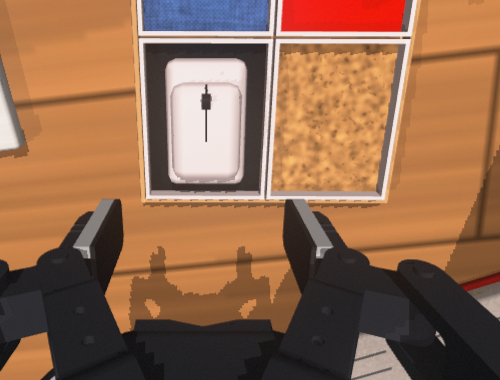

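The mouse lies well inside the black bay: crop 165–245 × 58–185, bay 145–268 × 42–195. Next, the yellow notes.

>>> {"method": "jog_arm", "body": {
  "steps": [
    [66,-0.1,0.6,0.2,0,0,-0.6],
    [70,-0.12,1,0.2,0,0,-0.6],
    [70,-0.12,0.99,0,0,0,-0.6],
    [70,-0.12,0.99,0,0,0,-0.6],
    [70,-0.12,0.99,0,0,0,-0.6],
    [70,-0.12,0.99,0,0,0,-0.6],
    [70,-0.12,0.99,0,0,0,-0.6],
    [70,-0.12,0.99,0,0,0,-0.6],
    [70,-0.12,0.99,0,0,0,-0.6],
    [70,-0.12,0.99,0,0,0,-0.6]
  ]
}}

```text
t: 11.87
ee_pos: [0.5173, 0.129, 0.1469]
eef_rot: [[-0.86, 0.511, -0.002], [0.511, 0.86, -0.0], [0.002, -0.001, -1.0]]
force: [0.5, 0.3, 0.5]
opening: 0.0701
grip_force: 0.0
```

>>> {"method": "jog_arm", "body": {
  "steps": [
    [70,-0.12,0.99,0,0,0,-0.6],
    [70,-0.12,0.99,0,0,0,-0.6],
    [70,-0.12,0.99,0,0,0,-0.6],
    [70,-0.12,0.99,0,0,0,-0.6],
    [70,-0.1,0.5,0,0,0,-0.6],
    [70,0,0,0,0,0,0],
    [70,0,0,0,0,0,0]
  ]
}}

```text
t: 12.45
ee_pos: [0.4945, 0.3063, 0.1467]
eef_rot: [[-0.738, 0.674, -0.002], [0.674, 0.738, -0.001], [0.0, -0.002, -1.0]]
force: [1.2, 0.2, -0.1]
opening: 0.0698
grip_force: 0.0
```

```bash
python3 -c "
from f import *
s,c=wrist('w8');show(s);print(np.round(s['q'],2))
g=proj(c,[[.505,.32,.02]])[0];print(g)
p=wfit('notes',c,g)
im=c['pixels'].copy();m=masks(c)['yellow'];im[m]=im[m]//2+np.array([0,0,120],np.uint8)
cv2.polylines(im,[cv2.convexHull(np.float32(proj(c,world(MM['notes'][1],p)))).astype(int)],True,(255,0,0),1)
cv2.imwrite('pics/w8o.png',im)"
```

```text
t 12.45 p [0.4945 0.3063 0.1467] closeyaw 0.831 z [-0.002 -0.001 -1.   ] F [ 1.2  0.2 -0.1] open 0.0698 grip 0.0 tips 0.022
[ 0.45  0.42 -0.05  1.1  -0.    1.19]
[344.9488352  226.66446586]
notes 4559 [0.505  0.3155 0.765 ] 0.114
```

View pics/w8o.png

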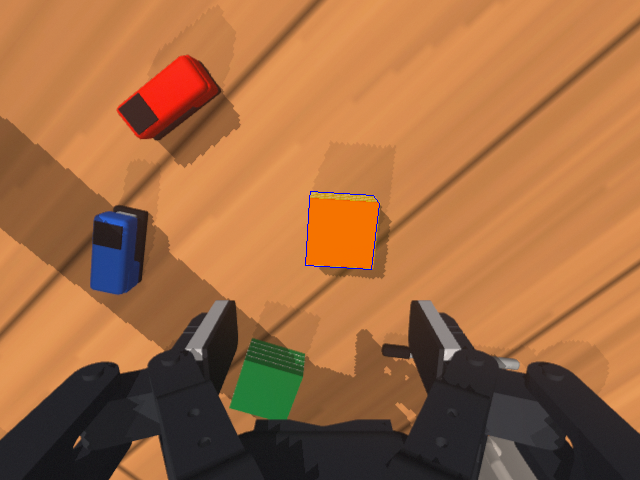

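Yellow notes at (342,232), with the fitted outline matching and free space round them. Descending.

>>> {"method": "jog_arm", "body": {
  "steps": [
    [70,0.26,0.23,-0.2,0,0,-0.95],
    [70,0,0,-0.7,0,0,0],
    [70,0,0,-0.8,0,0,0],
    [70,0,0,-0.8,0,0,0],
    [70,0,0,-0.6,0,0,0],
    [70,0,0,-0.3,0,0,0],
    [70,0,0,-0.2,0,0,0],
    [70,0,0,0,0,0,0],
    [70,0,0,0,0,0,0]
  ]
}}

```text
t: 13.25
ee_pos: [0.5064, 0.3139, 0.0043]
eef_rot: [[-0.689, 0.725, -0.0], [0.725, 0.689, -0.0], [-0.0, -0.0, -1.0]]
force: [0.1, -0.0, 0.2]
opening: 0.0699
grip_force: 0.0
```

>>> {"method": "jog_arm", "body": {
  "steps": [
    [44,0,0,0,0,0,0],
    [44,0,0,0,0,0,0],
    [44,0,0,0,0,0,0],
    [44,0,0,0,0,0,0],
    [44,0,0,0,0,0,0],
    [44,0,0,0,0,0,0]
  ],
  "newtons": 30
}}

```text
t: 13.75
ee_pos: [0.5076, 0.3155, 0.0058]
eef_rot: [[-0.69, 0.724, 0.003], [0.724, 0.69, 0.001], [-0.002, 0.003, -1.0]]
force: [0.8, -0.4, 7.3]
opening: 0.0504
grip_force: 33.3
```

>>> {"method": "jog_arm", "body": {
  "steps": [
    [44,0,0,0.3,0,0,0],
    [44,0,0,0.7,0,0,0],
    [44,0,0,0.8,0,0,0],
    [44,0.1,-0.5,0.5,0,0,0.6],
    [44,0.15,-1,0,0,0,0.9],
    [44,0.15,-1,0,0,0,0.9],
    [44,0.15,-1,0,0,0,0.9],
    [44,0.15,-1,0,0,0,0.9],
    [44,0.15,-1,0,0,0,0.9],
    [44,0.15,-1,0,0,0,0.9]
  ]
}}

```text
t: 14.58
ee_pos: [0.546, 0.0533, 0.0964]
eef_rot: [[-0.926, 0.377, 0.0], [0.377, 0.926, 0.0], [-0.0, 0.0, -1.0]]
force: [0.1, 0.1, -0.5]
opening: 0.0507
grip_force: 32.5
```

>>> {"method": "jog_arm", "body": {
  "steps": [
    [44,0.15,-1,0,0,0,0.9],
    [44,0.15,-1,0,0,0,0.9],
    [44,0.15,-1,0,0,0,0.9],
    [44,0.15,-1,0,0,0,0.9],
    [44,0.1,-0.8,0,0,0,0.4],
    [44,0,-0.4,0,0,0,0],
    [44,0,0,0,0,0,0],
    [44,0,0,0,0,0,0]
  ]
}}

```text
t: 15.25
ee_pos: [0.5739, -0.1536, 0.096]
eef_rot: [[-0.994, 0.113, -0.0], [0.113, 0.994, 0.001], [0.0, 0.001, -1.0]]
force: [-0.6, -0.1, -0.9]
opening: 0.0502
grip_force: 32.5
```

>>> {"method": "jog_arm", "body": {
  "steps": [
    [44,0.06,-0.06,-0.3,0,0,0],
    [44,0,0,-0.6,0,0,0],
    [44,0,0,-0.6,0,0,0],
    [44,0,0,-0.3,0,0,0],
    [44,0,0,-0.15,0,0,0],
    [44,0,0,0,0,0,0],
    [44,0,0,0,0,0,0]
  ]
}}

```text
t: 15.83
ee_pos: [0.5765, -0.1544, 0.018]
eef_rot: [[-0.994, 0.11, -0.0], [0.11, 0.994, 0.0], [0.0, 0.0, -1.0]]
force: [0.3, 0.8, 0.6]
opening: 0.05
grip_force: 32.5
```

>>> {"method": "jog_arm", "body": {
  "steps": [
    [44,0,0,-0.04,0,0,0],
    [44,0,0,0,0,0,0],
    [44,0,0,-0.03,0,0,0],
    [44,0,0,0,0,0,0]
  ]
}}

```text
t: 16.17
ee_pos: [0.5769, -0.1556, 0.0159]
eef_rot: [[-0.994, 0.111, 0.001], [0.111, 0.994, -0.0], [-0.001, -0.0, -1.0]]
force: [-1.1, 0.7, -1.3]
opening: 0.0503
grip_force: 32.5
```

>>> {"method": "jog_arm", "body": {
  "steps": [
    [44,0,0,-0.03,0,0,0],
    [44,0,0,0,0,0,0],
    [44,0,0,0,0,0,0]
  ]
}}

```text
t: 16.42
ee_pos: [0.5764, -0.1555, 0.0141]
eef_rot: [[-0.994, 0.111, -0.0], [0.111, 0.994, 0.0], [0.0, 0.0, -1.0]]
force: [-0.2, 0.2, -0.6]
opening: 0.0505
grip_force: 32.5
```

>>> {"method": "jog_arm", "body": {
  "steps": [
    [44,0,0,-0.03,0,0,0],
    [44,0,0,0,0,0,0],
    [44,0,0,0,0,0,0]
  ]
}}

```text
t: 16.67
ee_pos: [0.5765, -0.1555, 0.0129]
eef_rot: [[-0.994, 0.111, 0.0], [0.111, 0.994, 0.0], [-0.0, 0.0, -1.0]]
force: [0.4, 0.4, -1.1]
opening: 0.05
grip_force: 32.5
```

>>> {"method": "jog_arm", "body": {
  "steps": [
    [44,0,0,-0.02,0,0,0],
    [44,0,0,0,0,0,0],
    [44,0,0,0,0,0,0]
  ]
}}

```text
t: 16.92
ee_pos: [0.5765, -0.1555, 0.0128]
eef_rot: [[-0.994, 0.111, 0.0], [0.111, 0.994, -0.0], [-0.0, -0.0, -1.0]]
force: [-2.5, -0.3, 5.3]
opening: 0.0504
grip_force: 33.2
```

>>> {"method": "jog_arm", "body": {
  "steps": [
    [44,0,0,0.02,0,0,0],
    [55,0,0,0,0,0,0],
    [55,0,0,0,0,0,0],
    [55,0,0,0.2,0,0,0],
    [56,0,0,0.5,0,0,0],
    [56,0,0,0.9,0,0,0],
    [56,0,0,1,0,0,0],
    [56,0,0,0.7,0,0,0],
    [56,-0.4,0.7,0,0,0,-0.9],
    [56,-0.5,0.85,0,0,0,-0.9]
  ]
}}

```text
t: 17.75
ee_pos: [0.5443, -0.0955, 0.1485]
eef_rot: [[-0.97, 0.241, 0.009], [0.241, 0.971, -0.003], [-0.009, -0.001, -1.0]]
force: [0.8, 1.4, -0.9]
opening: 0.0559
grip_force: 0.0
```

>>> {"method": "jog_arm", "body": {
  "steps": [
    [56,-0.5,0.85,0,0,0,-0.9],
    [56,-0.5,0.85,0,0,0,-0.9],
    [56,-0.5,0.85,0,0,0,-0.9],
    [56,-0.5,0.85,0,0,0,-0.9],
    [56,-0.5,0.85,0,0,0,-0.9],
    [56,-0.5,0.85,0,0,0,-0.9],
    [56,-0.5,0.85,0,0,0,-0.9],
    [56,-0.5,0.7,0,0,0,-0.9],
    [56,0,0,0,0,0,0],
    [56,0,0,0,0,0,0]
  ]
}}

```text
t: 18.58
ee_pos: [0.3796, 0.1736, 0.1454]
eef_rot: [[-0.742, 0.671, 0.001], [0.671, 0.742, -0.0], [-0.001, 0.0, -1.0]]
force: [0.4, -0.5, 0.8]
opening: 0.056
grip_force: 0.0
```

```bash
python3 -c "
from f import *
s,c=wrist('w9');show(s);print(np.round(s['q'],2))
g=proj(c,[[.398,.172,.02]])[0];print(g)
cv2.imwrite('pics/w9.png',c['pixels'])"
```

```text
t 18.58 p [0.3796 0.1736 0.1454] closeyaw 0.836 z [ 0.001 -0.    -1.   ] F [ 0.4 -0.5  0.8] open 0.056 grip 0.0 tips 0.022
[ 0.28  0.1  -0.48  0.99 -0.    1.01]
[336.52017044 246.78483427]
```

View pics/w9.png

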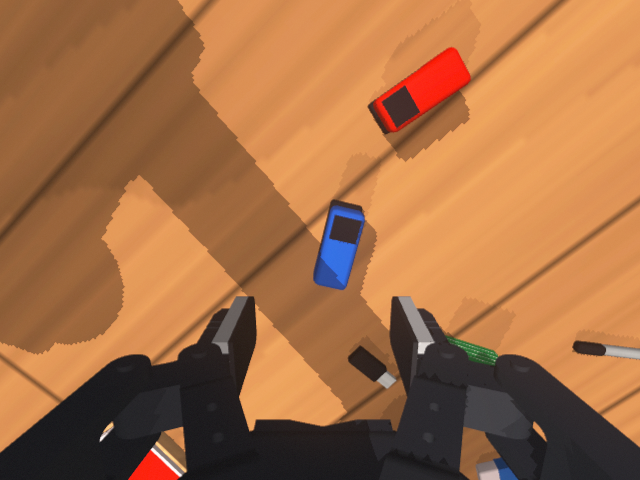

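The blue stapler is at (340,245), with the black front toward (345,205); the red one at (420,90) is well clear.

```bash
python3 -c "
from f import *
c=pickle.load(open('w.pkl','rb'));h=cv2.cvtColor(c['pixels'],cv2.COLOR_BGR2HSV).astype(int)
m=(masks(c)['blue']|(h[...,2]<70));k=np.zeros_like(m);k[185:300,300:385]=1;m&=k
A,ca,na=comp(m,(340,245),5);r=cv2.minAreaRect(np.argwhere(A)[:,::-1].astype(np.float32));print(na,ca,r)
p,f=fit([(c,A)],box(.064,.026,.036),ray(c,ca,.02),np.pi);print(p,f)
b=cv2.boxPoints(r);print([ray(c,q,.03)[:2].round(4) for q in b])
im=c['pixels'].copy();cv2.polylines(im,[cv2.convexHull(np.float32(proj(c,world(box(.064,.026,.036),p)))).astype(int)],True,(0,255,0),1)
im[A]=im[A]//2+np.array([0,0,100],np.uint8)
cv2.imwrite('pics/w9o.png',cv2.resize(im[170:320,270:420],None,fx=3,fy=3))"
```

```text
2987 [338.69266823 244.82089053] ((339.08746337890625, 245.14447021484375), (36.34355545043945, 85.59759521484375), 13.81502628326416)
[0.39798862 0.17319631 2.21544875] 0.1286464410735122
[array([0.404 , 0.1398]), array([0.3657, 0.1953]), array([0.388 , 0.2103]), array([0.4281, 0.1554])]
```

View pics/w9o.png

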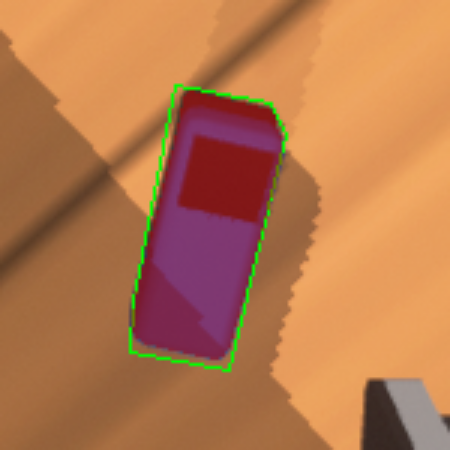

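>>> {"method": "jog_arm", "body": {
  "steps": [
    [50,0.23,0,-0.2,0,0,-0.9],
    [50,0.23,-0.03,-0.4,0,0,-1],
    [50,0,0,-0.6,0,0,-0.97],
    [50,0,0,-0.7,0,0,0],
    [50,0,0,-0.7,0,0,0],
    [50,0,0,-0.5,0,0,0],
    [50,0,0,-0.25,0,0,0],
    [50,0,0,0,0,0,0],
    [50,0,0,0,0,0,0]
  ]
}}

```text
t: 19.38
ee_pos: [0.3994, 0.1702, 0.0107]
eef_rot: [[-0.588, 0.809, -0.001], [0.809, 0.588, -0.0], [0.0, -0.001, -1.0]]
force: [0.2, 0.7, -0.5]
opening: 0.0503
grip_force: 0.0
```

>>> {"method": "jog_arm", "body": {
  "steps": [
    [20,0,0,0,0,0,0],
    [20,0,0,0,0,0,0],
    [20,0,0,0,0,0,0],
    [20,0,0,0,0,0,0],
    [20,0,0,0,0,0,0],
    [20,0,0,0,0,0,0],
    [20,0,0,0,0,0,0]
  ],
  "newtons": 30
}}

```text
t: 19.97
ee_pos: [0.4006, 0.1714, 0.0121]
eef_rot: [[-0.59, 0.808, 0.004], [0.808, 0.59, -0.0], [-0.002, 0.003, -1.0]]
force: [0.4, -1.6, 6.9]
opening: 0.0254
grip_force: 30.3
```

>>> {"method": "jog_arm", "body": {
  "steps": [
    [20,0,0,0.3,0,0,0],
    [20,0,0,0.7,0,0,0],
    [20,0,0,0.8,0,0,0],
    [20,0.05,-0.4,0.4,0,0,0.6],
    [20,0.08,-0.8,0,0,0,0.9],
    [20,0.08,-0.8,0,0,0,0.9],
    [20,0.08,-0.8,0,0,0,0.9],
    [20,0.08,-0.8,0,0,0,0.9],
    [20,0.08,-0.8,0,0,0,0.9],
    [20,0.08,-0.8,0,0,0,0.9]
  ]
}}

```text
t: 20.8
ee_pos: [0.4196, -0.0378, 0.099]
eef_rot: [[-0.869, 0.495, -0.0], [0.495, 0.869, 0.001], [0.0, 0.0, -1.0]]
force: [-0.3, 0.8, -1.0]
opening: 0.0253
grip_force: 29.9
```

>>> {"method": "jog_arm", "body": {
  "steps": [
    [20,0.08,-0.8,0,0,0,0.9],
    [20,0.08,-0.8,0,0,0,0.9],
    [20,0.08,-0.8,0,0,0,0.9],
    [20,0.08,-0.8,0,0,0,0.9],
    [20,0.08,-0.8,0,0,0,0.9],
    [20,0.05,-0.8,0,0,0,0.9],
    [20,0,-0.6,0,0,0,0.4],
    [20,0,-0.3,0,0,0,0],
    [20,0,0,0,0,0,0],
    [20,0,0,0,0,0,0]
  ]
}}

```text
t: 21.63
ee_pos: [0.4377, -0.2641, 0.0986]
eef_rot: [[-0.993, 0.117, -0.001], [0.117, 0.993, 0.002], [0.001, 0.002, -1.0]]
force: [-0.2, 0.8, -0.9]
opening: 0.025
grip_force: 29.9
```

>>> {"method": "jog_arm", "body": {
  "steps": [
    [20,0,0.33,-0.1,0,0,0],
    [20,0,0.3,-0.3,0,0,0],
    [20,0,0,-0.5,0,0,0],
    [20,0,0,-0.5,0,0,0],
    [20,0,0,-0.3,0,0,0],
    [20,0,0,-0.15,0,0,0],
    [20,0,0,0,0,0,0],
    [20,0,0,0,0,0,0]
  ]
}}

```text
t: 22.3
ee_pos: [0.4379, -0.238, 0.0251]
eef_rot: [[-0.993, 0.115, -0.001], [0.115, 0.993, 0.001], [0.001, 0.001, -1.0]]
force: [0.7, 0.7, -0.1]
opening: 0.0256
grip_force: 29.9
```

>>> {"method": "jog_arm", "body": {
  "steps": [
    [20,0,0,-0.05,0,0,0],
    [20,0,0,0,0,0,0],
    [20,0,0,-0.03,0,0,0],
    [20,0,0,0,0,0,0]
  ]
}}

```text
t: 22.63
ee_pos: [0.4384, -0.2397, 0.0221]
eef_rot: [[-0.993, 0.116, 0.001], [0.116, 0.993, -0.0], [-0.001, -0.0, -1.0]]
force: [0.8, -0.0, -1.7]
opening: 0.0253
grip_force: 29.9
```

>>> {"method": "jog_arm", "body": {
  "steps": [
    [20,0,0,-0.03,0,0,0],
    [20,0,0,0,0,0,0],
    [20,0,0,0,0,0,0]
  ]
}}

```text
t: 22.88
ee_pos: [0.438, -0.2395, 0.0205]
eef_rot: [[-0.993, 0.116, -0.0], [0.116, 0.993, 0.0], [0.0, 0.0, -1.0]]
force: [-0.3, -0.3, -2.2]
opening: 0.025
grip_force: 29.9
```

>>> {"method": "jog_arm", "body": {
  "steps": [
    [20,0,0,-0.03,0,0,0],
    [20,0,0,0,0,0,0],
    [20,0,0,0,0,0,0]
  ]
}}

```text
t: 23.13
ee_pos: [0.4381, -0.2395, 0.0193]
eef_rot: [[-0.993, 0.116, 0.0], [0.116, 0.993, 0.0], [-0.0, 0.0, -1.0]]
force: [-0.4, -0.0, -1.3]
opening: 0.0254
grip_force: 29.9
```

>>> {"method": "jog_arm", "body": {
  "steps": [
    [20,0,0,-0.02,0,0,0],
    [20,0,0,0,0,0,0],
    [20,0,0,0,0,0,0]
  ]
}}

```text
t: 23.38
ee_pos: [0.438, -0.2395, 0.0192]
eef_rot: [[-0.993, 0.116, 0.0], [0.116, 0.993, -0.0], [-0.0, -0.0, -1.0]]
force: [-2.0, -0.0, 4.4]
opening: 0.0253
grip_force: 30.7
```

>>> {"method": "jog_arm", "body": {
  "steps": [
    [20,0,0,0.02,0,0,0],
    [34,0,0,0,0,0,0],
    [34,0,0,0,0,0,0],
    [34,0,0,0.2,0,0,0],
    [36,0,0,0.5,0,0,0],
    [50,0,0,0.9,0,0,0],
    [64,0,0,1,0,0,0],
    [64,0,0,0.6,0,0,0],
    [64,0.4,0.8,0,0,0,0],
    [64,0.4,0.85,0,0,0,0]
  ]
}}

```text
t: 24.22
ee_pos: [0.4723, -0.1753, 0.1506]
eef_rot: [[-0.993, 0.121, 0.006], [0.121, 0.993, -0.003], [-0.006, -0.002, -1.0]]
force: [0.1, -0.4, 0.3]
opening: 0.064
grip_force: 0.0
```

>>> {"method": "jog_arm", "body": {
  "steps": [
    [64,0.4,0.83,0,0,0,0],
    [64,0.4,0.83,0,0,0,0],
    [64,0.4,0.83,0,0,0,0],
    [64,0.4,0.83,0,0,0,0],
    [64,0.4,0.83,0,0,0,0],
    [64,0.4,0.83,0,0,0,0],
    [64,0.4,0.83,0,0,0,0],
    [64,0,0,0,0,0,0],
    [64,0,0,0,0,0,0]
  ]
}}

```text
t: 24.97
ee_pos: [0.5826, 0.0607, 0.1475]
eef_rot: [[-0.994, 0.112, 0.0], [0.112, 0.994, -0.0], [-0.0, -0.0, -1.0]]
force: [-0.6, 0.3, -0.3]
opening: 0.0639
grip_force: 0.0
```

```bash
python3 -c "
from f import *
s,c=wrist('w10');show(s)
g=proj(c,[[.5998,.0608,.03]])[0];print(g)
h=cv2.cvtColor(c['pixels'],cv2.COLOR_BGR2HSV).astype(int);x,y=map(int,g)
k=np.zeros(h.shape[:2],bool);k[max(0,y-75):y+75,x-75:x+75]=1
A,ca,na=comp((h[...,2]<60)&(h[...,1]<130)&k,g,5);e=cv2.fitEllipse(max(cv2.findContours(A.astype(np.uint8),0,1)[0],key=len));print(na,ca,e,ray(c,e[0],.044))
cv2.ellipse(c['pixels'],e,(0,255,0),1)
for z in(0,.044): cv2.polylines(c['pixels'],[proj(c,cyl(.048,z)[1::2]+[*ray(c,e[0],.044)[:2],0]).astype(int)],True,(255,0,0),1)
cv2.imwrite('pics/w10o.png',c['pixels'])"
```

```text
t 24.97 p [0.5826 0.0607 0.1475] closeyaw 1.458 z [ 0. -0. -1.] F [-0.6  0.3 -0.3] open 0.0639 grip 0.0 tips 0.022
[325.88935965 252.89404405]
2472 [331.2026699  258.94457929] ((330.24951171875, 258.31365966796875), (52.475372314453125, 62.9691162109375), 179.81719970703125) [0.59967927 0.06391332 0.044     ]
```

View pics/w10o.png

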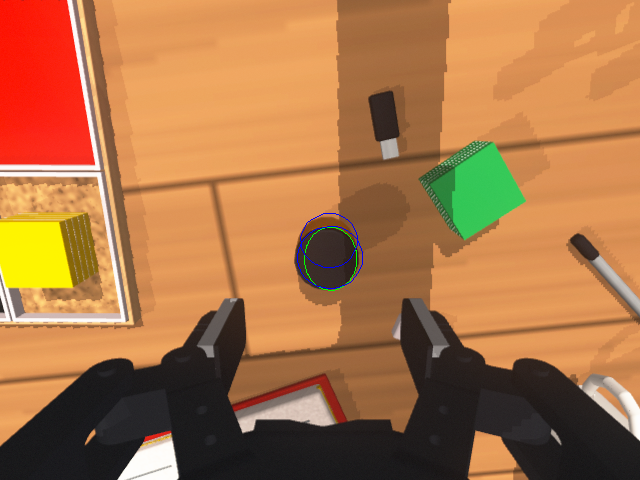

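The pot lid is at (327,258); eraser (400,328) and green notes (475,190) are clear of the finger paths. Yellow notes lie in the cork bay. Gripping the pot.

>>> {"method": "jog_arm", "body": {
  "steps": [
    [64,0.42,0.03,-0.2,0,0,0],
    [64,0,0,-0.6,0,0,0],
    [64,0,0,-0.8,0,0,0],
    [64,0,0,-0.8,0,0,0],
    [64,0,0,-0.6,0,0,0],
    [64,0,0,-0.35,0,0,0],
    [64,0,0,-0.14,0,0,0],
    [64,0,0,0,0,0,0],
    [64,0,0,0,0,0,0]
  ]
}}

```text
t: 25.77
ee_pos: [0.5991, 0.0592, 0.0086]
eef_rot: [[-0.993, 0.117, 0.001], [0.117, 0.993, -0.0], [-0.001, 0.0, -1.0]]
force: [-0.1, -0.6, 0.2]
opening: 0.064
grip_force: 0.0
```

>>> {"method": "jog_arm", "body": {
  "steps": [
    [42,0,0,0,0,0,0],
    [42,0,0,0,0,0,0],
    [42,0,0,0,0,0,0],
    [42,0,0,0,0,0,0],
    [42,0,0,0,0,0,0]
  ],
  "newtons": 30
}}

```text
t: 26.18
ee_pos: [0.6006, 0.0599, 0.0098]
eef_rot: [[-0.993, 0.116, 0.004], [0.116, 0.993, -0.001], [-0.004, -0.0, -1.0]]
force: [-1.8, -1.4, 6.9]
opening: 0.0464
grip_force: 31.6
```

>>> {"method": "jog_arm", "body": {
  "steps": [
    [42,0,0,0.3,0,0,0],
    [42,0,0,0.7,0,0,0],
    [42,0,0,0.8,0,0,0],
    [42,-0.2,-0.3,0.4,0,0,0],
    [42,-0.5,-0.7,0,0,0,0],
    [42,-0.5,-0.7,0,0,0,0],
    [42,-0.5,-0.7,0,0,0,0],
    [42,-0.5,-0.7,0,0,0,0],
    [42,-0.5,-0.7,0,0,0,0],
    [42,-0.5,-0.7,0,0,0,0]
  ]
}}

```text
t: 27.02
ee_pos: [0.47, -0.1209, 0.0963]
eef_rot: [[-0.993, 0.115, 0.001], [0.115, 0.993, -0.0], [-0.001, -0.0, -1.0]]
force: [0.4, -0.6, -0.9]
opening: 0.0464
grip_force: 31.3
```

>>> {"method": "jog_arm", "body": {
  "steps": [
    [42,-0.45,-0.4,0,0,0,0],
    [42,-0.1,-0.1,0,0,0,0],
    [42,0,0,0,0,0,0],
    [42,0,0,0,0,0,0]
  ]
}}

```text
t: 27.35
ee_pos: [0.4495, -0.1397, 0.0962]
eef_rot: [[-0.993, 0.116, 0.001], [0.116, 0.993, 0.0], [-0.001, 0.0, -1.0]]
force: [0.3, 0.4, -0.9]
opening: 0.0465
grip_force: 31.3
```

```bash
python3 -c "
from f import *
s,c=wrist('w11');show(s);cv2.imwrite('pics/w11.png',c['pixels'])"
```

```text
t 27.35 p [ 0.4495 -0.1397  0.0962] closeyaw 1.454 z [ 0.001  0.    -1.   ] F [ 0.3  0.4 -0.9] open 0.0465 grip 31.31754067260772 tips 0.022
```

View pics/w11.png

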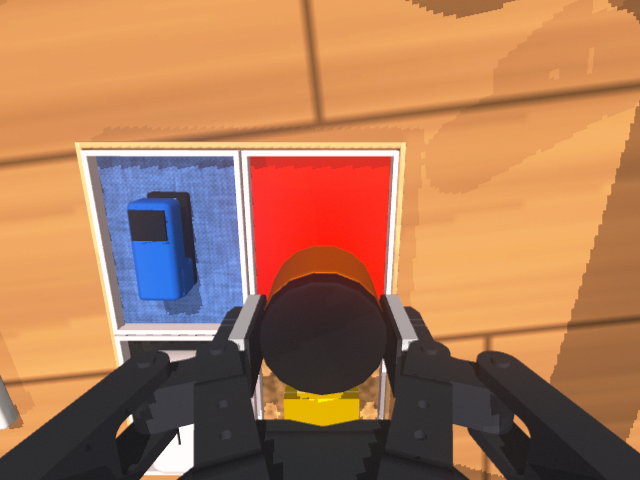

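The stapler stands inside the blue bay at (160,245), and the pot is held upright over the red bay at (323,330). Lowering.

>>> {"method": "jog_arm", "body": {
  "steps": [
    [42,0,-0.03,-0.3,0,0,0],
    [42,0,0,-0.6,0,0,0],
    [42,0,0,-0.5,0,0,0],
    [42,0,0,-0.3,0,0,0],
    [42,0,0,-0.15,0,0,0],
    [42,0,0,0,0,0,0],
    [42,0,0,-0.05,0,0,0],
    [42,0,0,0,0,0,0]
  ]
}}

```text
t: 28.07
ee_pos: [0.45, -0.141, 0.0203]
eef_rot: [[-0.993, 0.115, 0.001], [0.115, 0.993, -0.0], [-0.001, -0.0, -1.0]]
force: [-0.1, -0.5, -0.4]
opening: 0.0466
grip_force: 31.3
```

>>> {"method": "jog_arm", "body": {
  "steps": [
    [42,0,0,-0.03,0,0,0],
    [42,0,0,0,0,0,0],
    [42,0,0,0,0,0,0]
  ]
}}

```text
t: 28.32
ee_pos: [0.4494, -0.1413, 0.0191]
eef_rot: [[-0.993, 0.116, 0.001], [0.116, 0.993, -0.0], [-0.001, -0.0, -1.0]]
force: [1.3, 0.8, -1.6]
opening: 0.0464
grip_force: 31.3
```

>>> {"method": "jog_arm", "body": {
  "steps": [
    [42,0,0,-0.03,0,0,0],
    [42,0,0,0,0,0,0],
    [42,0,0,0,0,0,0]
  ]
}}

```text
t: 28.57
ee_pos: [0.4488, -0.1411, 0.0173]
eef_rot: [[-0.993, 0.116, 0.0], [0.116, 0.993, 0.0], [-0.0, 0.0, -1.0]]
force: [-0.5, 0.8, -0.9]
opening: 0.047
grip_force: 31.3
```

>>> {"method": "jog_arm", "body": {
  "steps": [
    [42,0,0,-0.02,0,0,0],
    [42,0,0,0,0,0,0],
    [42,0,0,0,0,0,0]
  ]
}}

```text
t: 28.82
ee_pos: [0.4489, -0.1412, 0.0168]
eef_rot: [[-0.993, 0.116, 0.0], [0.116, 0.993, -0.0], [-0.0, -0.0, -1.0]]
force: [-0.8, 0.4, 3.8]
opening: 0.0469
grip_force: 31.8
```

>>> {"method": "jog_arm", "body": {
  "steps": [
    [42,0,0,-0.02,0,0,0],
    [42,0,0,0,0,0,0],
    [42,0,0,0,0,0,0]
  ]
}}

```text
t: 29.07
ee_pos: [0.4489, -0.1412, 0.0168]
eef_rot: [[-0.993, 0.116, 0.0], [0.116, 0.993, -0.0], [-0.0, -0.0, -1.0]]
force: [-4.7, 1.5, 12.0]
opening: 0.0469
grip_force: 32.5
```

>>> {"method": "jog_arm", "body": {
  "steps": [
    [42,0,0,0.03,0,0,0],
    [54,0,0,0,0,0,0],
    [54,0,0,0,0,0,0],
    [55,0,0,0.2,0,0,0],
    [56,0,0,0.5,0,0,0],
    [60,0,0,0.9,0,0,0],
    [60,0,0,1,0,0,0],
    [60,0,0,1,0,0,0],
    [60,0,0.5,0.5,0,0,0],
    [60,0,1,0,0,0,0]
  ]
}}

```text
t: 29.9
ee_pos: [0.4535, -0.0845, 0.187]
eef_rot: [[-0.993, 0.121, 0.011], [0.121, 0.993, -0.005], [-0.012, -0.004, -1.0]]
force: [0.9, 1.1, 1.1]
opening: 0.0597
grip_force: 0.0
```

>>> {"method": "jog_arm", "body": {
  "steps": [
    [60,0,1,0,0,0,0],
    [60,0,1,0,0,0,0],
    [60,0,1,0,0,0,0],
    [60,0,1,0,0,0,0],
    [60,0,0.8,0,0,0,0],
    [60,0,0.4,0,0,0,0],
    [60,0,0,0,0,0,0],
    [60,0,0,0,0,0,0]
  ]
}}

```text
t: 30.57
ee_pos: [0.4487, 0.1274, 0.1812]
eef_rot: [[-0.994, 0.114, 0.0], [0.114, 0.994, -0.0], [-0.0, -0.0, -1.0]]
force: [-0.6, -0.2, 0.1]
opening: 0.0599
grip_force: 0.0
```

```bash
python3 -c "
from f import *
show(ctrl.observe())
c=ctrl.capture('top');d=ctrl.capture('scene')
a=cv2.resize(c['pixels'][100:320,140:520],(798,462));cv2.imwrite('pics/top1.png',np.vstack([cv2.resize(c['pixels'][130:295,365:495],(390,495)).copy()]) )
im=np.zeros((495,790,3),np.uint8);im[:,:390]=cv2.imread('pics/top1.png');im[:300,390:]=cv2.resize(d['pixels'][160:325,90:310],(400,300));cv2.imwrite('pics/fin.png',im)
p=pickle.load(open('caps0.pkl','rb'))
for n,k,u,q in(('top','green',(240,185),c),('top','red',(180,297),c),('scene','green',(402,298),d),('scene','red',(481,216),d)): print(n,k,comp(masks(p[n])[k],u)[1:],comp(masks(q)[k],u)[1:])"
```

```text
t 30.57 p [0.4487 0.1274 0.1812] closeyaw 1.457 z [ 0. -0. -1.] F [-0.6 -0.2  0.1] open 0.0599 grip 0.0 tips 0.022
top green (array([240.09713376, 185.44426752]), np.int32(628)) (array([46.3634349 , 13.19501385]), np.int32(1805))
top red (array([174.93362832, 295.63716814]), np.int32(226)) (array([403.38628341, 241.97629854]), np.int32(1983))
scene green (array([401.02135493, 298.59425626]), np.int32(1358)) (array([401.12647059, 298.50073529]), np.int32(1360))
scene red (array([484.55439331, 215.0167364 ]), np.int32(478)) (array([485.00823045, 215.38065844]), np.int32(486))
```

View pics/fin.png

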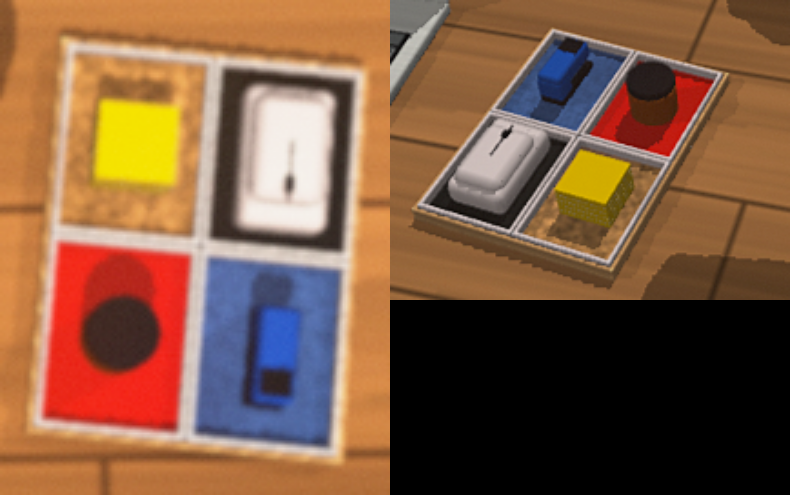

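All four things lie flat and upright inside their own bays. In the scene view the green notes and red stapler have not moved.

```bash
python3 -c "
from station import ctrl
print(ctrl.close_job())"
```

```text
the job is handed in; nothing more can be done
None
```

The job is handed in: the mouse, yellow notes, blue stapler and paper-clip pot each lie flat and upright in their own bays, set down gently in that order, and the green notes and red stapler were left where they were.

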